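Shut off the press's air valve under its sliding cover

TASK

Push the loose cover of the valve box along its guides, without lifting it, until the opening with the two valve handles is uncovered. Then push the handle with the round disc on its end a quarter turn clockwise, fully shut against its stop. Leave the straight, plain handle, the jar, the die block, the spring and the spanner where they are; nothing needs to be gripped.

Things in the scene. Friction and masses are not known exactly. Their poses are not given: they have to be found in the camera images.
- valve_box: Lengths here are in mm. Grey steel box fixed to the bench, 160 (x) by 471 (y), flat top 70 high; origin at the underside. The cover slides open to its +y. The opening in its top, x -62 to 62, y -200 to -10, is a well 64 deep holding both valves. Guides along the long sides (inner faces x = -74 and 74) and stops at the ends (inner faces y = -227 and 232) rise to 80 above the bench.
- cover: Loose aluminium sheet, 144 (x) by 225 (y) by 4 mm, about 0.4 kg, held only by its weight on the box top (70 above the bench), 2 of play to each guide. Origin at the centre of its underside, axes as the box's. At the start it hides the whole opening, its origin at y = -112 to -92 in the box's frame; the opening is wholly clear from y = 103 on, and the end stop is met at y = 119.
- cover_lip (a point): Centre of the cover's bent-up lip: an upright tab 80 mm long (box x), 4 thick (box y), from the sheet's top (74 above the bench) up to 99; it stands 65 to the box's -y from the cover's centre, with 47 of flat sheet on its -y side. Pushing it takes some 2 to 5 N.
- round_end (a point): Centre of the round disc, 28 mm in diameter and 12 thick (46 to 58 above the bench), at the end of the handle that is to be shut. Lies 40 from its pivot, moves with the handle; under the cover at the start. Between disc and pivot the handle is a bar 12 wide and 12 thick.
- round_pivot (a point): Pivot of the round-ended handle, 52 mm above the bench: x = 22 in the box's frame and y = -150 or -70 (either valve may be in either place). The brass valve body under the handles reaches 36 above the bench; a pivot nut of radius 10 tops out at 61.
- round_handle (a joint): Angle of the round-ended handle, rad: 0 = open, pointing from its pivot to the box's -x; it grows clockwise seen from above to 1.571 = shut against its stop, pointing to the box's +y. Starts at 0 to 0.35. Turns with friction of about 0.12 N m (about 3 N at the disc) and stays where it is left.
- plain_end (a point): Point 40 mm from the pivot on the other handle, which must be left alone: a straight square-ended steel bar 54 mm long, 12 wide and 12 thick, 46 to 58 above the bench, turning the same way as the round-ended one and also starting nearly open.
- plain_pivot (a point): Pivot of the plain handle, 52 mm above the bench, 80 along the box's y from the other pivot.
- jar: White closed jar, 60 mm in diameter, 75 high, loose, beyond the box (its +x side). Origin at its underside.
- die_block: Dark steel block, 60 by 45 by 35 mm high, loose, beyond the box. Origin at its underside.
- spring: Upright steel coil spring, 40 mm in diameter, 60 mm high, loose, on the robot's side of the box. Origin at its underside.
- wrench: Steel spanner, 150 mm long, lying loose on the robot's side of the box.

How it is judged:
By the outcome, as a careful person would: the job done as asked, in the order asked, and still so for the second after the job is handed in, with the robot touching nothing.
It also fails if it takes over 54 s, if anything falls off the work surface, if the arm or the gripper's body presses on something with over 40 N, if the wrist force passes 120 N, or if a joint passes its speed limit or range.

ROBOT

A 6-joint arm with a two-finger parallel gripper is mounted at the origin on the work surface. World frame = base frame: x ahead of the robot, y to its left, z up, the work surface at z = 0. Lengths are in m, angles in rad, forces in N, time in s.
With the tool pointing down it reaches from about 0.35 to 0.95 m from the base axis. Payload 17.4 kg.
Tool frame: the origin (TCP) lies midway between the tips of the shut fingers; the grasp point (between the pads) lies 19 mm behind it; z points along the fingers, x is the direction in which the jaws open and shut, and the axes are right-handed (so a half turn about z gives the same grasp; the last joint's range is limited). The gripper opens to 93 mm and grips with 3 to 60 N. Pads are 15 mm wide; open, the fingers measure 128 mm over their backs; the gripper's body (75 mm by 188 mm) begins 65 mm behind the grasp point.
Start: joints at [-1.238, 0.116, 1.442, -0, 1.584, -0.038], TCP at [0.245, -0.629, 0.219] pointing down, gripper open.
Joint ranges: [-2.83, 2.83], [-0.83, 2.19], [0.07, 2.5], [-1.14, 4.28], [0.01, 3], [-2.97, 2.97]. Speed limits (rad/s): [1.89, 1.89, 2.22, 3.14, 3.14, 3.14].

INTERFACE

Orientations are given as a unit quaternion [w, x, y, z].
In Python, from bench import arm gives the robot as it stands. The module is installed in compiled form; this text tells all that it offers. Calls block until the motion is done:
- arm.reach(position, orientation): joint-space move of the TCP to a pose.
- arm.move_linear(position, frame=None, velocity=0.15, stop_force=None): straight line of the TCP; frame=None keeps the orientation; velocity is the mean speed in m/s. With stop_force (N) it stops when the force on the tool has changed by that much, and returns True; else False.
- arm.movej(angles): joint-space move.
- arm.gripper_to(opening): opening from 0.0 (shut) to 1.0 (fully open); the grip force is fixed at half the most; returns when the fingers have stopped.
- arm.sleep(seconds).
- arm.inverse_kinematics(position, orientation): joint angles nearest the present ones, or None.
- arm.get_obs(): the state.
- arm.capture(name): name is "scene" or "side" or "wrist"; returns a dict with "pixels" (400x640x3 uint8, blue, green, red), "depth" (400x640 float32, m along the optical axis (not along the pixel's ray), 0 where there is no reading), "vertical_fov" (degrees; the focal length in pixels is half the picture's height over the tangent of half this angle, whatever the lens; pixels are square), "cx", "cy" (the principal point, pixels), "k1" (the pictures are not rectified: a ray, as slopes to the right and down, at radius r is drawn at 1 + k1 r^2 times it, then the intrinsics apply), "R" (3x3) and "t" (3): a world point X has camera coordinates R X + t. Camera axes: x right, y down, z forward; pixel columns grow to the right and rows downward; lengths in m; the calibration is good to about 2 mm. A picture is of the moment at which its call begins.
A pose or a line that the arm cannot do raises arm.MotionError and nothing moves.
- arm.sign_off(): hands the job in, once; it reports no verdict.
The state is a dict: "time": time; "joint_positions": joint angles; "joint_vel": joint speeds; "tau": joint torques, N m; "ee_pos": TCP position; "orientation": TCP orientation; "contact_force": force on the tool from outside, world axes, zero at the start; "moment": the same for the moment, N m; "finger_gap": opening from 0.0 (shut) to 1.0 (fully open).
Only numpy, scipy, OpenCV 4.12 (cv2) and the standard library are available. Lean on these libraries where they do the work, as an engineer would, in place of code of your own. Each camera call takes 0.05 s, during which the arm holds its last target. There are 200 camera calls.

## Working session

There is one attempt and no reset: what is moved stays moved. The work goes in short steps, each a Python script; the robot and the scene stay as the last script left them, time stands still between calls to the robot, and variables do not carry over. Pictures are saved under pics/ and viewed, about 8 in all and at most 12, crops included, and the job is handed in when it is done.

```bash
mkdir -p pics
cat > h.py <<'E'
import numpy as np, cv2
from bench import arm
def K(c):
    h,w=c["pixels"].shape[:2]; f=h/2/np.tan(np.radians(c["vertical_fov"])/2)
    return f
def ray(c,u,v):
    f=K(c); d=np.array([(u-c["cx"])/f,(v-c["cy"])/f]); s=d.copy()
    for _ in range(30): s=d/(1+c["k1"]*(s@s))
    return np.array([s[0],s[1],1.])
def onplane(c,u,v,z):
    R=np.array(c["R"]);t=np.array(c["t"]); o=-R.T@t; d=R.T@ray(c,u,v)
    return o+d*(z-o[2])/d[2]
def bydepth(c,u,v):
    R=np.array(c["R"]);t=np.array(c["t"])
    return R.T@(ray(c,u,v)*c["depth"][int(round(v)),int(round(u))]-t)
def cloud(c):
    f=K(c);h,w=c["depth"].shape
    u,v=np.meshgrid(np.arange(w),np.arange(h)); d=np.stack([(u-c["cx"])/f,(v-c["cy"])/f],-1); s=d.copy()
    for _ in range(30): s=d/(1+c["k1"]*(s**2).sum(-1,keepdims=True))
    z=c["depth"][...,None]; p=np.concatenate([s*z,z],-1)
    P=(p-np.array(c["t"]))@np.array(c["R"]); P[c["depth"]==0]=np.nan
    return P
def project(c,X):
    p=np.array(c["R"])@X+np.array(c["t"]); s=p[:2]/p[2]; s=s*(1+c["k1"]*(s@s)); return s*K(c)+[c["cx"],c["cy"]]
E
python3 - <<'E'
from h import *
import pickle
cs={}
for n in("scene","side","wrist"):
    c=arm.capture(n);cs[n]=c;cv2.imwrite(f"pics/{n}0.png",c["pixels"]);print(n,c["vertical_fov"],c["k1"],-np.array(c["R"]).T@c["t"])
pickle.dump(cs,open("c0.pkl","wb"));o=arm.get_obs();print(o["time"],o["orientation"],o["contact_force"])
E
```

```text
scene 55.83096074190724 -0.03441680278768612 [1.04765976 0.37208655 0.67197783]
side 45.30930572667205 -0.03950173263124535 [ 0.47058958 -0.63139484  0.94126496]
wrist 63.60418545462661 -0.039408876995254846 [ 0.32312821 -0.59728291  0.38351431]
0.15 [-2.55100311e-04  8.25330151e-01 -5.64650290e-01 -3.55842107e-04] [-0.21278972  0.48382394  0.16849042]
```

View pics/scene0.png

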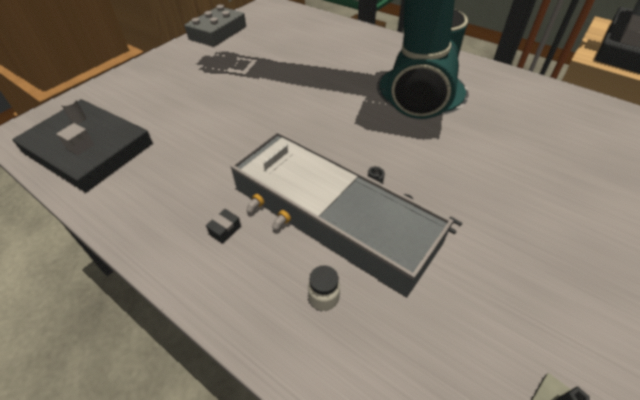

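View pics/side0.png

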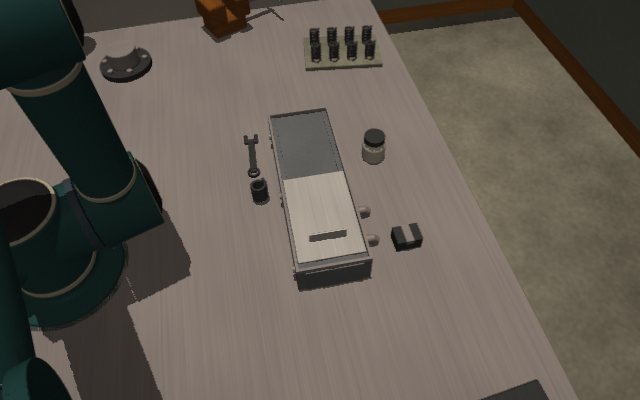

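The scene view shows the box with its lip at about (275,158). In the side view the box runs from (335,280) to (300,112), with the lip at (327,236), the jar at (373,147), the die at (406,236), the spring at (259,190) and the spanner at (252,155). Next I'll measure the box from depth.

Run:
```python
from h import *
import pickle
cs=pickle.load(open("c0.pkl","rb"))
for n in("side","scene"):
    c=cs[n];P=cloud(c)
    m=((P[...,2]>.06)&(P[...,2]<.09)).astype(np.uint8)
    k,l,s,ce=cv2.connectedComponentsWithStats(m)
    for i in range(1,k):
        if s[i,4]>1500:
            Q=P[l==i]; r=cv2.minAreaRect((Q[:,:2]*1000).astype(np.float32));print(n,s[i],r,np.median(Q[:,2])); print(cv2.boxPoints(r))
    # lip
    hi=(P[...,2]>.086)&(P[...,2]<.11)&(P[...,0]>.2)&(P[...,0]<.8)
    k,l,s,ce=cv2.connectedComponentsWithStats(hi.astype(np.uint8))
    for i in range(1,k):
        if s[i,4]>15: Q=P[l==i];print(' lip?',s[i],Q.mean(0),Q.min(0),Q.max(0))
    # all raised objects
    hi=(P[...,2]>.012)&(P[...,2]<.11)&(P[...,0]>.15)&(P[...,0]<.9)
    k,l,s,ce=cv2.connectedComponentsWithStats(hi.astype(np.uint8))
    for i in range(1,k):
        if s[i,4]>40: Q=P[l==i];print(' obj',s[i],np.median(Q,0).round(3),Q.min(0).round(3),Q.max(0).round(3))
```

```text
side [  268   106   105   171 11361] ((597.2176513671875, 67.65003967285156), (479.6795349121094, 160.65274047851562), 88.4590072631836) 0.07236949427552619
[[ 510.47055 -169.94284]
 [ 671.0651  -174.26312]
 [ 683.9647   305.24292]
 [ 523.3702   309.5632 ]]
 lip? [195   0  32  19 205] [0.41963523 0.80595494 0.09849562] [0.36935208 0.77385424 0.08602139] [0.46548765 0.87802063 0.10997022]
 lip? [227   0  22   9 121] [0.51033856 0.82858163 0.0967327 ] [0.47440709 0.81236129 0.08616235] [0.54166991 0.87343203 0.10982395]
 lip? [136 221  29  14  78] [ 0.22783034 -0.00397581  0.10034225] [ 0.20020773 -0.01695732  0.08606014] [0.25582322 0.01108816 0.10939897]
 lip? [309 228  38  11 175] [ 0.59189134 -0.09815609  0.09436053] [ 0.55250795 -0.10172725  0.08601434] [ 0.63208242 -0.09370846  0.10083056]
 obj [ 195    0   58   37 1234] [0.461 0.821 0.065] [0.369 0.774 0.012] [0.558 0.918 0.11 ]
 obj [ 304   25   75   43 1802] [0.794 0.586 0.035] [0.675 0.526 0.012] [0.9   0.7   0.074]
 obj [128  41  23  35 485] [0.167 0.704 0.02 ] [0.15  0.644 0.012] [0.203 0.786 0.071]
 obj [  268   106   112 
[... 1498 characters left out ...]
049] [ 0.15  -0.899  0.012] [ 0.207 -0.755  0.08 ]
 obj [388  96  63  24 716] [0.237 0.083 0.089] [0.2   0.004 0.051] [0.257 0.154 0.11 ]
 obj [  19   99  134   92 6381] [ 0.809 -0.551  0.051] [ 0.68  -0.777  0.012] [ 0.9   -0.461  0.11 ]
 obj [  231   131   222   164 16969] [0.618 0.105 0.07 ] [ 0.446 -0.171  0.012] [0.714 0.305 0.103]
 obj [206 208  35  33 661] [ 0.778 -0.093  0.035] [ 0.743 -0.125  0.012] [ 0.803 -0.076  0.039]
 obj [ 308  265   32   45 1175] [0.785 0.177 0.074] [0.749 0.142 0.012] [0.804 0.2   0.079]
 obj [537 377  19  19  97] [0.694 0.558 0.013] [0.676 0.551 0.012] [0.717 0.57  0.015]
 obj [545 386  45  14 364] [0.705 0.582 0.056] [0.676 0.563 0.012] [0.722 0.603 0.071]
```

```bash
cat >> h.py <<'E'
PSI=np.radians(-1.44); BO=np.array([.5963,.0667])
def W(x,y,z):  # box frame mm -> world
    c,s=np.cos(PSI),np.sin(PSI); p=np.array([[c,-s],[s,c]])@np.array([x,y])/1000+BO
    return [p[0],p[1],z/1000]
def B(p):
    c,s=np.cos(PSI),np.sin(PSI); return np.array([[c,s],[-s,c]])@(np.array(p)[:2]-BO)*1000
def Q(yaw=0): a=(PSI+yaw)/2; return [0,np.cos(a),np.sin(a),0]
E
python3 - <<'E'
from h import *
print('lip box',B([.5925,-.0979]))
arm.gripper_to(0.0)
arm.reach(W(0,-195,160),Q())
print(arm.get_obs()["joint_positions"],arm.get_obs()["time"])
arm.move_linear(W(0,-195,82),velocity=.1,stop_force=8)
f0=np.array(arm.get_obs()["contact_force"])
hit=arm.move_linear(W(0,-150,82),velocity=.03,stop_force=2)
o=arm.get_obs();print(hit,B(o["ee_pos"]),o["ee_pos"],f0,o["contact_force"],o["time"])
c=arm.capture("scene");cv2.imwrite("pics/s1.png",cv2.resize(c["pixels"][90:310,180:500],None,fx=2,fy=2))
E
```

```text
lip box [   0.33761379 -164.64351192]
[-2.56878083e-01 -1.35640273e-02  1.67111267e+00 -1.42944747e-04
  1.48398293e+00 -2.30475715e-01] 3.7917
False [-6.63845429e-03 -1.49981369e+02] [ 0.59252432 -0.08323384  0.08197954] [ 0.84238755 -0.5687792  -0.10348561] [-0.00818232  0.26615848  0.08947812] 6.375
```

View pics/s1.png

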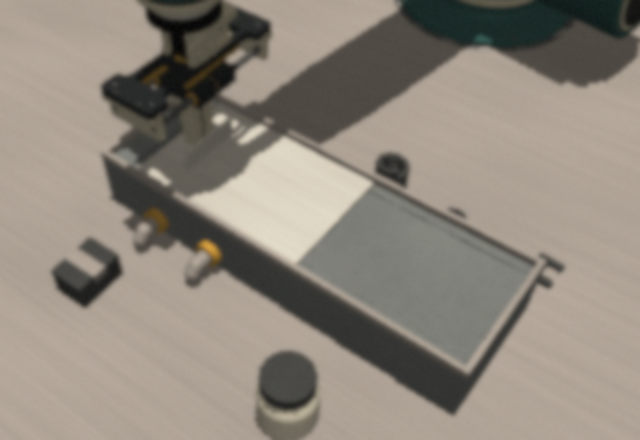

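The cover's leading edge moved from about (350,180)–(280,250) to (370,185)–(298,262) in the crop, some 25 mm. The push works, so I'll carry on.

Run:
```python
from h import *
hit=arm.move_linear(W(0,35,82),velocity=.06,stop_force=15)
o=arm.get_obs();print(hit,B(o["ee_pos"]),o["contact_force"],o["time"])
arm.move_linear(W(0,20,82),velocity=.06)
arm.move_linear(W(0,0,180),velocity=.15)
arm.reach(W(0,-110,330),Q())
import pickle
cs={}
for n in("scene","side","wrist"):
    c=arm.capture(n);cs[n]=c;cv2.imwrite(f"pics/{n}2.png",c["pixels"])
    P=cloud(c);hi=(P[...,2]>.086)&(P[...,2]<.105)
    b=((P[...,:2]-BO)*1000)@np.array([[np.cos(PSI),-np.sin(PSI)],[np.sin(PSI),np.cos(PSI)]])
    k=hi&(abs(b[...,0])<60)&(abs(b[...,1])<200)
    print(n,k.sum(),b[k].mean(0) if k.any() else '')
pickle.dump(cs,open("c2.pkl","wb"));print(arm.get_obs()["time"])
```

```text
False [9.07173748e-03 3.49287860e+01] [ 0.82325807 -0.80854892 -0.33742582] 9.6583
scene 151 [ 2.29982507 45.46604018]
side 147 [ 0.37676411 44.90979127]
wrist 419 [-3.23193189 46.11584759]
11.7917
```

View pics/wrist2.png

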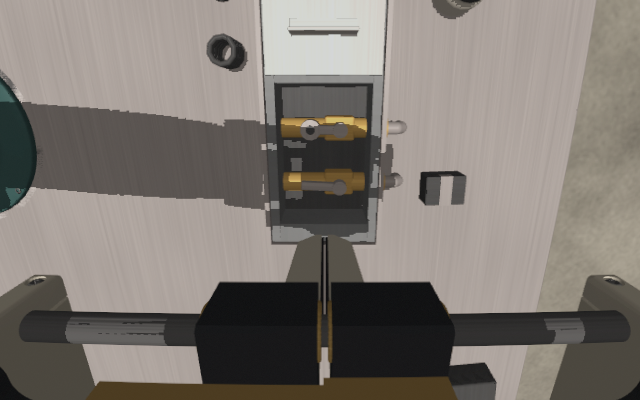

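View pics/scene2.png

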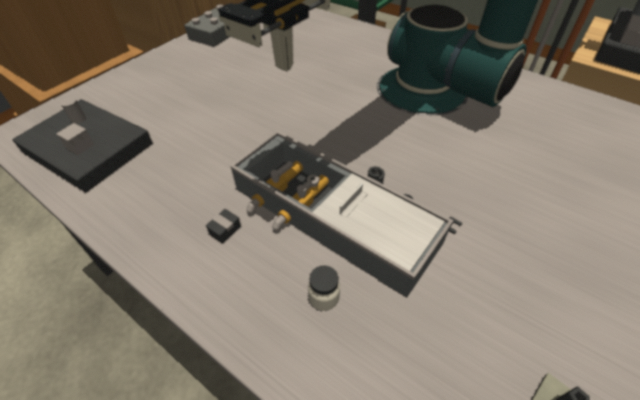

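The opening is clear, with the lip at y≈45.4 and so the cover at about 110. In the wrist view the round disc is at (310,130) with its pivot at about (340,130). The plain handle runs (303,186) to (340,188).

Run:
```python
from h import *
import pickle
cs=pickle.load(open("c2.pkl","rb"));c=cs["wrist"]
for n,u,v,z in [("disc",310,130,.058),("piv",340,130,.061),("plain",305,186,.058),("ppiv",340,188,.061)]: print(n,B(onplane(c,u,v,z)),bydepth(c,u,v)[2])
for n in [(22,-70,61),(22,-150,61),(-62,-10,70),(62,-10,70),(-62,-200,70),(62,-200,70)]: print(n,project(c,np.array(W(*n))))
cv2.imwrite("pics/crop3.png",cv2.resize(c["pixels"][75:235,260:400],None,fx=4,fy=4,interpolation=cv2.INTER_CUBIC)[:600])
# points of z 50..60 in well near the round handle
P=cloud(c); b=((P[...,:2]-BO)*1000)@np.array([[np.cos(PSI),-np.sin(PSI)],[np.sin(PSI),np.cos(PSI)]])
for y0 in(-70,-150):
    m=(abs(b[...,0])<60)&(abs(b[...,1]-y0)<35)&(P[...,2]>.050)&(P[...,2]<.0595); q=b[m]
    print(y0,m.sum(),np.median(P[m][:,2])); h,_,_=np.histogram2d(q[:,1],q[:,0],bins=[np.arange(y0-35,y0+36,5),np.arange(-60,61,5)]);print(h[::-1].astype(int))
```

```text
disc [-20.643346   -69.72650734] 0.05676443472551009
piv [ 19.17680751 -69.31832558] 0.060101817789596466
plain [ -28.52106138 -147.3076412 ] 0.05662736024505968
ppiv [  20.47177928 -149.22098316] 0.05973894161345035
(22, -70, 61) [342.12533302 130.52743822]
(22, -150, 61) [341.08536871 188.53872728]
(-62, -10, 70) [275.87971571  82.60000451]
(62, -10, 70) [375.44235391  82.79157291]
(-62, -200, 70) [281.50719034 224.01347615]
(62, -200, 70) [368.9692676 224.2635476]
-70 555 0.05729579054214473
[[ 0  0  0  0  0  0  0  0  0  0  0  0  0  0  0  0  0  0  0  0  0  0  0  4]
 [ 0  0  0  0  0  0  0  0  0  0  0  0  0  0  0  0  0  0  0  0  0  0  0  4]
 [ 0  0  0  0  0  0  0  0  0  0  0  0  0  0  0  0  0  0  0  0  0  0  0  3]
 [ 0  0  0  0  0  0  0  0  0  0  0  0  0  0  0  0  0  0  0  0  0  0  0  2]
 [ 0  0  0  0  0  0  7 14 14  5  0  0  0  0  0  2  1  0  0  0  0  0  0  4]
 [ 0  0  0  0  0  6 16 16 15 12 10  8  8  7  4  3  1  1  0  0  0  0  0  4]
 [ 0  0  0  0  0 14 14 15 15 12 16 16 16 12  2  2  2  3  0  0  0  0  0  4]
 [ 0  0  0  0  0 10  9 12 13 13  9 12 12 10  5  3  2  0  0  0  0  0  0  4]

[... 830 characters left out ...]
 1  0  0  0  0  0  0  4]
 [ 0  0  0  0  0 11 14 16 12 13  9 12  9 10  9  5  5  4  0  0  0  0  0  3]
 [ 0  0  0  0  0 10 13 12  9 12  9 13  9 13  2  2  4  1  0  0  0  0  0  2]
 [ 0  0  0  0  0  7  5  9  9 12  9 10  9 12  1  1  2  1  0  0  0  0  0  3]
 [ 0  0  0  0  0  0  0  0  0  0  0  0  0  2  1  0  0  1  0  0  0  0  0  3]
 [ 0  0  0  0  0  0  0  0  0  0  0  0  0  0  0  0  0  0  0  0  0  0  0  4]
 [ 0  0  0  0  0  0  0  0  0  0  0  0  0  0  0  0  0  0  0  0  0  0  0  3]
 [ 0  0  0  0  0  0  0  0  0  0  0  0  0  0  0  0  0  0  0  0  0  0  0  4]
 [ 0  0  0  0  0  0  0  0  0  0  0  0  0  0  0  0  0  0  0  0  0  0  0  2]
 [ 0  0  0  0  0  0  0  0  0  0  0  0  0  0  0  0  0  0  0  0  0  0  0  0]]
```

View pics/crop3.png

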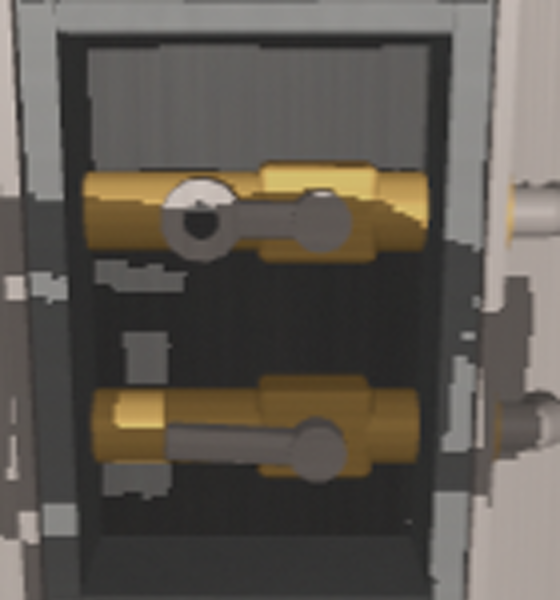

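The round handle is on the y=-70 pivot at θ≈0, with the disc at (-20,-69.5). The plain bar's near edge is at about y=-140, so a finger fits at y≈-110. I'll push along an arc about the pivot, turning the tool with the handle.

Run:
```python
from h import *
def pose(th,gap=0,r=32):
    p=np.array([22,-70])+r*np.array([-np.cos(th),np.sin(th)])-(14+8+gap)*np.array([np.sin(th),np.cos(th)])
    return W(p[0],p[1],42),Q(-th)
p,q=pose(0,18)
arm.reach(p[:2]+[.18],q)
print('down',arm.move_linear(p,velocity=.1,stop_force=6),arm.get_obs()["time"])
for d in range(0,100,10):
    p,q=pose(np.radians(d))
    try: hit=arm.move_linear(p,q,velocity=.04,stop_force=12)
    except TypeError as e: print(e);break
    o=arm.get_obs();print(d,hit,B(o["ee_pos"]).round(1),np.round(o["contact_force"],1),round(o["time"],2))
    if hit: break
    if d==80:
        pass
```

```text
down False 13.975
0 False [ -9.9 -91.7] [ 0.3  0.2 -0.6] 14.57
10 False [-13.2 -86.1] [0.8 0.8 0.4] 14.9
20 False [-15.5 -79.7] [ 0.5 -0.8  0.9] 15.22
30 False [-16.7 -73.1] [ 0.4  0.1 -0.3] 15.55
40 False [-16.6 -66.3] [ 0.8 -0.5 -0.5] 15.88
50 False [-15.4 -59.7] [0.3 0.1 0. ] 16.2
60 False [-13.  -53.3] [ 0.5 -0.4 -0.5] 16.52
70 False [ -9.6 -47.5] [0.5 0.5 0. ] 16.85
80 False [ -5.2 -42.4] [ 0.1  0.1 -1.2] 17.18
90 True [ -2.8 -39.5] [-4.9 -1.5  3.6] 17.39
```

Run:
```python
from h import *
def pose(th,gap=0,r=32):
    p=np.array([22,-70])+r*np.array([-np.cos(th),np.sin(th)])-(14+8+gap)*np.array([np.sin(th),np.cos(th)])
    return W(p[0],p[1],42),Q(-th)
p,q=pose(np.pi/2)
for g in (0,-2,-4):
    p,q=pose(np.pi/2,g)
    hit=arm.move_linear(p,q,velocity=.015,stop_force=15)
    o=arm.get_obs();print(g,hit,B(o["ee_pos"]).round(1),o["orientation"],np.round(o["contact_force"],1),round(o["time"],2))
    if hit: break
c=arm.capture("scene");cv2.imwrite("pics/s4.png",cv2.resize(c["pixels"][120:260,200:400],None,fx=4,fy=4))
```

```text
0 True [ -3.1 -39.2] [-0.00306437 -0.70385482  0.71033449  0.00197836] [-4.3 -1.5  3.4] 17.61
```

View pics/s4.png

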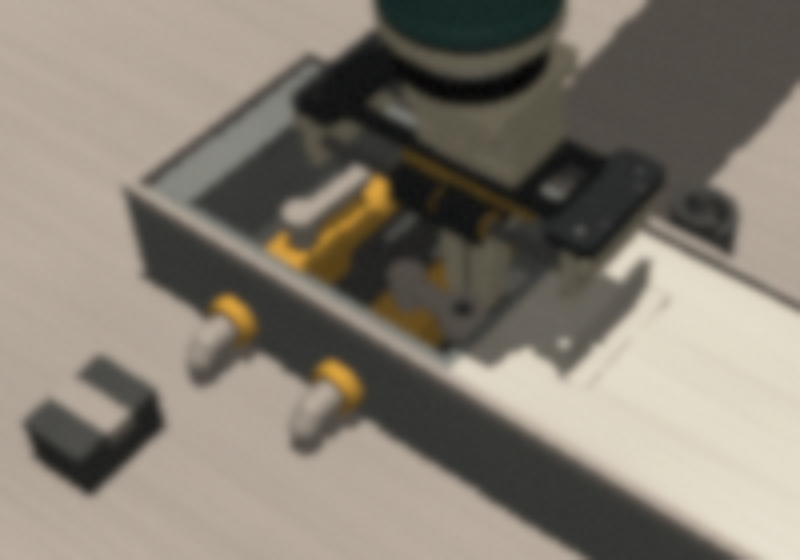

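The handle appears to point nearly to +y, but one end of the gripper's body hangs over the lip at about (575,270) in the crop. So the force stop may not be the valve's stop. I'll back off and measure.

Run:
```python
from h import *
import pickle
arm.move_linear(W(-15,-45,42),velocity=.06)
arm.move_linear(W(-15,-45,180),velocity=.15)
arm.reach(W(0,-110,330),Q())
o=arm.get_obs();print(np.round(o["contact_force"],1),o["time"])
cs={}
for n in("side","wrist","scene"):
    c=arm.capture(n);cs[n]=c
    P=cloud(c); b=((P[...,:2]-BO)*1000)@np.array([[np.cos(PSI),-np.sin(PSI)],[np.sin(PSI),np.cos(PSI)]])
    k=(P[...,2]>.086)&(P[...,2]<.105)&(abs(b[...,0])<60)&(abs(b[...,1])<200)
    print(n,'lip',b[k].mean(0))
    m=(P[...,2]>.050)&(P[...,2]<.0595)&(abs(b[...,0])<55)&(b[...,1]>-58)&(b[...,1]<-12)
    if m.any():
        q=b[m].astype(np.float32);print(' disc circle',cv2.minEnclosingCircle(q),cv2.minAreaRect(q),m.sum())
pickle.dump(cs,open("c5.pkl","wb"))
cv2.imwrite("pics/w5.png",cv2.resize(cs["wrist"]["pixels"][75:235,250:410],None,fx=3.7,fy=3.7,interpolation=cv2.INTER_CUBIC))
```

```text
[ 0.5 -0.2  0.6] 20.5917
side lip [ 0.55682617 45.0022588 ]
 disc circle ((-0.22967910766601562, -13.332334518432617), 51.44021224975586) ((-0.3732032775878906, -34.296836853027344), (44.271034240722656, 102.87354278564453), 89.60774993896484) 129
wrist lip [-3.19699938 46.38991206]
 disc circle ((19.57315444946289, -37.14642333984375), 21.666542053222656) ((19.685277938842773, -36.88359069824219), (42.1512451171875, 26.203819274902344), 89.87403106689453) 485
scene lip [ 1.91753426 45.43487749]
 disc circle ((21.021345138549805, -38.59177780151367), 19.210725784301758) ((20.276931762695312, -37.854644775390625), (37.47075653076172, 25.634929656982422), 71.68484497070312) 116
```

View pics/w5.png

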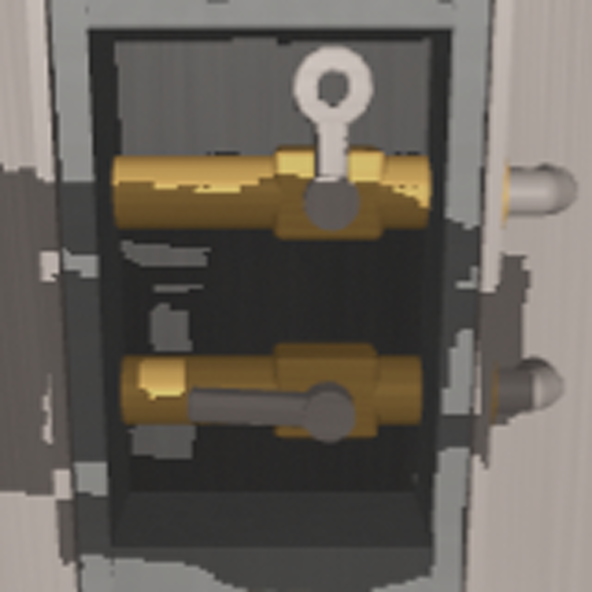

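The handle looks shut: disc at (333,87) and pivot at (332,203) in the crop. The lip hasn't moved and the plain handle is unchanged. To rule out a false stop, I'll push once more with the tool unturned, so its body stays clear of the lip.

Run:
```python
from h import *
arm.reach(W(-30,-34,180),Q())
print(arm.move_linear(W(-30,-34,44),velocity=.1,stop_force=6))
for sf in (2.5,8,20):
    hit=arm.move_linear(W(0,-34,44),velocity=.015,stop_force=sf)
    o=arm.get_obs();print(sf,hit,B(o["ee_pos"]).round(2),np.round(o["contact_force"],1),round(o["time"],2))
arm.move_linear(W(-30,-34,44),velocity=.06)
arm.move_linear(W(-30,-34,180),velocity=.15)
arm.reach(W(0,-110,330),Q())
c=arm.capture("wrist")
P=cloud(c); b=((P[...,:2]-BO)*1000)@np.array([[np.cos(PSI),-np.sin(PSI)],[np.sin(PSI),np.cos(PSI)]])
for lo,hi in((-58,-12),(-48,-20),):
    m=(P[...,2]>.050)&(P[...,2]<.0595)&(abs(b[...,0])<55)&(b[...,1]>lo)&(b[...,1]<hi)
    print(b[m].mean(0),cv2.minAreaRect(b[m].astype(np.float32)))
n=(P[...,2]>.0595)&(P[...,2]<.064)&(abs(b[...,0]-20)<16)
for y in(-70,-150): k=n&(abs(b[...,1]-y)<14); print('nut',k.sum(),b[k].mean(0))
k=(P[...,2]>.086)&(P[...,2]<.105)&(abs(b[...,0])<60)&(abs(b[...,1])<200);print('lip',b[k].mean(0))
cv2.imwrite("pics/w6.png",c["pixels"]);print(arm.get_obs()["time"])
```

```text
False
2.5 True [ -9.09 -34.01] [-0.2  0.7  0.8] 24.29
8 True [ -9. -34.] [-2.2  0.7  1.2] 24.57
20 True [ -8.88 -33.92] [-5.8  0.3  5.7] 24.9
[ 19.4351012 -33.9285399] ((19.246179580688477, -36.58791732788086), (26.1240291595459, 41.81731414794922), 0.8429862856864929)
[ 19.42087888 -32.02062862] ((19.171424865722656, -33.947608947753906), (26.14359474182129, 26.55507469177246), 0.07230564206838608)
nut 163 [ 19.71975684 -69.62834471]
nut 139 [  19.42466487 -149.97414671]
lip [-3.27146285 46.36537401]
27.2333
```

View pics/w6.png

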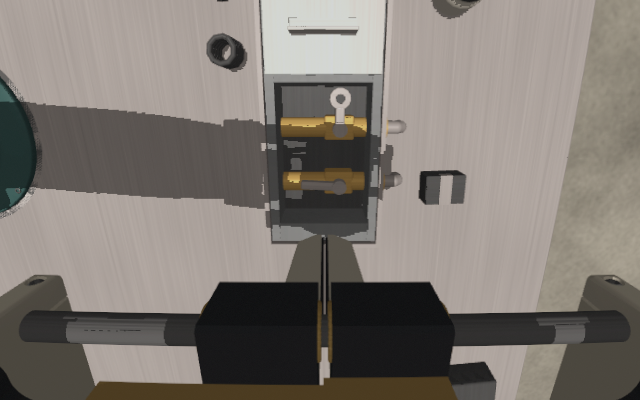

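The handle is firmly against its stop: the finger advanced only 0.2 mm as the push rose from 2.5 to 20 N. The disc lies directly above its nut at (340,98)/(340,130), and nothing else has moved.

```bash
python3 -c "
from bench import arm
arm.sign_off();print(arm.get_obs()['time'])"
```

```text
the job is handed in; nothing more can be done
the job is handed in; nothing more can be done
```

The cover is open, the round-ended handle is shut against its stop, and I handed the job in with the robot clear of everything, at about 27 s of the 54 s allowed.

- **Cover:** I pushed it by its lip along the guides with the shut fingers. It ended at about y = 110 mm in the box's frame, and the opening is clear from 103 on.
- **Round handle (pivot at y = -70):** I pushed the disc round on an arc until the force stop tripped, about 3 mm short of where I had calculated. The gripper's body was then over the lip, so I pushed again with the tool turned clear of it. The finger moved only 0.2 mm as the push rose from 2.5 to 20 N.
- **Final camera check:** the disc was within about 0.5 mm in x of its pivot nut, so the handle points to +y at about 90°. The wrist camera reads x about 2–3 mm low, which explains most of the early stop.
- **Everything else:** the plain handle, die block and spring looked unmoved in the last picture. The jar was only partly in view and the spanner was outside it, so I did not re-measure either; the arm did not work near them.

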